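# Set up the riveting base: seat the anvil and set the edge gauge with the sunken knob

## Robot

A 6-joint arm with a two-finger parallel gripper is mounted at the origin on the work surface. World frame = base frame: x ahead of the robot, y to its left, z up, the work surface at z = 0. Lengths are in mm, angles in rad, forces in N, time in s.
With the tool pointing down it reaches from about 275 to 975 mm from the base axis. Payload 8.4 kg.
Tool frame: the origin (TCP) lies at the very end of the fingers, on their centre line; the grasp point (between the pads) lies 19 mm behind it; z points along the fingers, y is the direction in which the jaws open and shut (so a half turn about z gives the same grasp; the last joint's range is limited). The gripper opens to 92 mm and grips with 3 to 60 N. Pads are 20 mm wide; open, the fingers measure 128 mm over their backs; the gripper's body (75 mm by 189 mm) begins 69 mm behind the grasp point.
Start: joints at [1.172, 0.353, 1.633, -0, 1.155, -0.002], TCP at [241.542, 576.442, 214.583] pointing down, gripper open.
Joint ranges: [-2.63, 2.63], [-0.92, 2.1], [0.06, 2.66], [-1.3, 4.44], [0, 2.69], [-3.02, 3.02]. Speed limits (rad/s): [2.22, 2.22, 2.79, 3.14, 3.14, 3.14].

## Interface

Orientations are given as a 3x3 rotation matrix whose columns are the frame's x, y, z axes.
In Python, from workcell import arm, jaws, viewer, workorder gives the robot as it stands. The module is installed in compiled form; this text tells all that it offers. Calls block until the motion is done:
- arm.movep(position, orientation): joint-space move of the TCP to a pose.
- arm.move_linear(position, rotation=None, rate=150): straight line of the TCP; rotation=None keeps the orientation; rate is the mean speed in mm/s.
- arm.move_j(angles): joint-space move.
- jaws.grip(opening, grip_force=None): finger opening in mm; grip_force is the grip in N (None keeps the last); returns when the fingers have stopped.
- arm.wait(seconds).
- arm.inverse_kinematics(position, orientation): joint angles nearest the present ones, or None.
- arm.state(): the state.
- viewer.grab_frame(name): name is "scene" or "top" or "wrist"; returns the picture (384x512x3 uint8, red, green, blue); there is no depth.
- viewer.camera_info(name): a dict with "fx", "fy", "cx", "cy" (pixels), "k1" (the pictures are not rectified: a ray, as slopes to the right and down, at radius r is drawn at 1 + k1 r^2 times it, then the intrinsics apply), "R" (3x3) and "t" (3): a world point X has camera coordinates R X + t; the wrist camera has in their place "T_tool_cam" (4x4, takes a point from camera to tool coordinates, whose origin is the TCP and whose axes are the flange's). Camera axes: x right, y down, z forward; pixel columns grow to the right and rows downward; lengths in mm; the calibration is good to about 2 mm. A picture is of the moment at which its call begins: read the wrist's pose just before it. camera_info takes no time and is no camera call.
A pose or a line that the arm cannot do raises arm.Unreachable and nothing moves.
- workorder.hand_in(): hands the job in, once; it reports no verdict.
The state is a dict: "time": time; "joints": joint angles; "qd": joint speeds; "effort": joint torques, N m; "tool_pos": TCP position; "eef_rot": TCP orientation; "ft_force": force on the tool from outside, world axes, zero at the start; "wrist_torque": the same for the moment, N m; "width": finger opening in mm.
Only numpy, scipy, OpenCV 4.12 (cv2) and the standard library are available. Lean on these libraries where they do the work, as an engineer would, in place of code of your own. Each camera call takes 0.05 s, during which the arm holds its last target.

## Task

Get the riveting base ready for work. Shuffle the square-footed anvil round in its pocket until its foot drops fully home in the square seat, and slide the well cover aside and turn the sunken knob until the edge gauge's pointer lines up with the tall setting pin, not with the low screw. Leave the spare round anvil, the dish, jar, tin, hammer, shears and metal template where they are.

Things in the scene. Friction and masses are not known exactly. Their poses are not given: they have to be found in the camera images.
- press: the fixed riveting base: a flat grey block 240 (x) x 340 (y) x 60 mm high, standing on the table, turned up to 0.4 rad from the robot's x axis. Origin: centre of its underside; x points away from the robot, y to its left, z up. Deck at z = 60 mm. In its frame: a round well, 70 mm across and 34 mm deep, with its axis at (-20, -85); the anvil pocket centred at (-20, +85); the gauge rail along y at x = +85, 6 mm high.
- pocket (a point): centre of the anvil pocket, on its ledge, 6 mm below the deck; axes as the press's. The pocket is a loose 60 x 60 mm square recess 6 mm deep; in the middle of its ledge is the square seat, 30 x 30 mm and 10 mm deep, its sides along x and y.
- anvil: loose steel anvil, 0.11 to 0.18 kg: a square foot 28 x 28 x 10 mm under a square stem 14 x 14 mm, 50 mm tall, its sides parallel to the foot's (the whole 63 mm tall). Origin: centre of the foot's underside; z up. It starts standing in the pocket, its foot on the ledge, twisted 0.45 to 1.12 rad against the seat and up to 3 mm off-centre. Seated, its foot is 10 mm lower. It has four-fold symmetry; any of the four ways round will do.
- cover (a joint): position of the sliding well cover in m: 0 shut over the well, 0.085 (its stop) fully open. It slides to the press's +y, lying on the deck. Slides with about 2 N and stays where it is left.
- cover_tab (a point): centre of the top of the cover's tab. The cover is a plain metal plate 84 x 84 x 3 mm, with its top 3.5 mm above the deck; in its middle stands the tab, 40 mm (x) x 12 mm (y) x 22 mm high; this point is 25.5 mm above the deck. Axes as the press's.
- knob (a joint): angle of the sunken knob in rad, counterclockwise from above is positive; turns from -1.8 to 1.8, starts within 0.2 of 0, where its fin lies along the press's x axis. Stiff to about 0.05 N m, stays where it is left. Each rad moves the edge gauge 25 mm, positive towards the press's +y.
- knob_fin (a point): centre of the top edge of the knob's fin, on the knob's axis, 10 mm below the deck. The fin is 40 mm long (this frame's x), 10 mm thick (y) and 18 mm high, upon a disc of radius 26 mm and 6 mm thick that lies on the well's floor. The well leaves 30 mm from the fin's faces to the wall at its middle.
- gauge_tip (a point): tip of the edge gauge's rear pointer, 26 mm above the deck; the gauge is a dark block 24 x 30 x 14 mm on the rail at the back of the deck with a thin blade on top that runs along x; it slides along the press's y, driven by the knob only. Axes as the press's.
- setpin: the fixed setting pin behind the gauge rail, at press x = +108: a slim steel pin 7 mm thick on a 10 mm collar, pointed, 40 mm tall. It stands 20 to 40 mm to the left or right of the deck's middle. Origin: centre of its underside, on the deck; axes as the press's. The gauge is set when the pointer tip has the same y as the pin in the press's frame. On the other side of the middle stands a low round screw head (12 mm across, 6 mm high), which does not matter.
- spare: spare anvil with a round foot (28 mm) and round stem (14 mm), 50 mm tall, standing on the deck near its front left corner. Not to be used or disturbed. Origin: centre of its underside.
- dish: small steel dish, 44 mm across and 20 mm high, at the deck's front edge. Leave it. Origin: centre of its underside.
- jar: amber jar, 48 mm across and 65 mm tall, at the rear right of the deck. Leave it. Origin: centre of its underside.
- tin: tin, 84 mm across and 110 mm tall, on the table to the left of the press. Leave it. Origin: centre of its underside.
- hammer: hammer, 240 mm long, lying on the table to the right of the press. Leave it. Origin: the middle of its underside.
- shears: shears, about 190 mm long, lying flat in front of the press. Leave them. Origin: near the pivot.
- template: aluminium plate 70 x 190 x 5 mm, lying on the table behind the press. Leave it. Origin: centre of its underside.

How it is judged:
By the outcome, as a careful person would: the job done as asked, in the order asked, and still so for the second after the job is handed in, with the robot touching nothing.
It also fails if it takes over 61 s, if anything falls off the work surface, if the arm or the gripper's body presses on something with over 40 N, if the wrist force passes 120 N, or if a joint passes its speed limit or range.

## Working session

There is one attempt and no reset: what is moved stays moved. The work goes in short steps, each a Python script; the robot and the scene stay as the last script left them, time stands still between calls to the robot, and variables do not carry over. Pictures are saved under pics/ and viewed, and the job is handed in when it is done.

```bash
ls; mkdir -p pics; python3 - <<'E'
from workcell import arm,jaws,viewer,workorder
import cv2
s=arm.state();print(s)
for n in("scene","top","wrist"):
    print(n,viewer.camera_info(n))
    cv2.imwrite(f"pics/a_{n}.png",viewer.grab_frame(n)[:,:,::-1])
print(arm.state()['time'])
E
```

```text
pics
{'time': 0.0, 'joints': array([ 1.17164903e+00,  3.53638491e-01,  1.63413493e+00, -5.75338754e-06,
        1.15517319e+00, -2.39558273e-03]), 'qd': array([ 0.00128401,  0.00037019,  0.00106893,  0.00096969,  0.00066448,
       -0.00015566]), 'effort': array([ 2.48694778e-03, -5.93848300e+01, -3.34208643e+01,  6.99056801e-02,
        2.36297149e-02, -1.32189571e-04]), 'tool_pos': array([241.32423458, 576.00000497, 213.86937488]), 'eef_rot': array([[-9.22321974e-01,  3.86421926e-01, -5.21344656e-04],
       [ 3.86422277e-01,  9.22321127e-01, -1.24957731e-03],
       [-2.01687970e-06, -1.35397180e-03, -9.99999083e-01]]), 'ft_force': array([ 0.33872851, -0.82629723, -0.32281649]), 'wrist_torque': array([ 0.02519286,  0.02474418, -0.01525232]), 'width': 91.78324582136271}
scene {'fx': 374.7415593555254, 'fy': 374.7415593555254, 'cx': 259.8215004541938, 'cy': 196.56597910020378, 'k1': 0.027712218582017285, 'R': array([[-0.06489697,  0.9978856 , -0.0035648 ],
       [ 0.57675929,  0.03459355, -0.81618136],
       [-0.81433231, -0.05502373, -0.57778481]]), 't': array([  10.63728404, -26
[... 166 characters left out ...]
R': array([[-0.01227001, -0.99990924, -0.00556389],
       [-0.99479451,  0.01276979, -0.10109807],
       [ 0.10115995,  0.00429445, -0.99486091]]), 't': array([ 51.58272386, 578.27478766, 777.83829759])}
wrist {'fx': 336.1254162577244, 'fy': 336.1254162577244, 'cx': 258.517183983015, 'cy': 191.6116205533367, 'k1': -0.08842026456645448, 'T_tool_cam': array([[ 3.46995119e-04, -9.59099994e-01, -2.83067274e-01,
         8.02152553e+01],
       [ 9.99999837e-01,  4.60874959e-04, -3.35715627e-04,
         2.00396099e-01],
       [ 4.52443474e-04, -2.83067111e-01,  9.59099998e-01,
        -1.70147027e+02],
       [ 0.00000000e+00,  0.00000000e+00,  0.00000000e+00,
         1.00000000e+00]])}
0.15
```

View pics/a_scene.png

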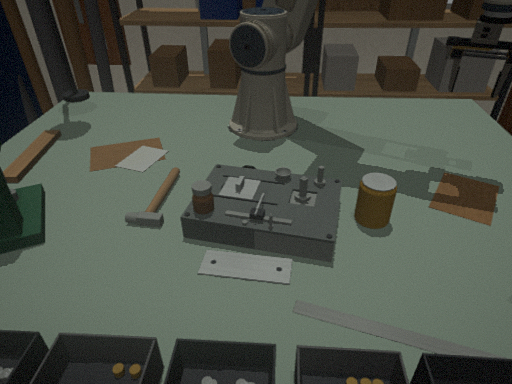

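View pics/a_top.png

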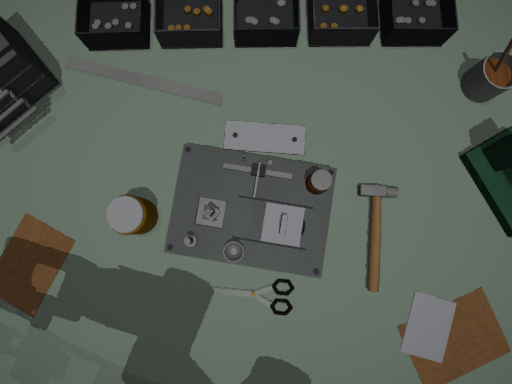

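View pics/a_wrist.png

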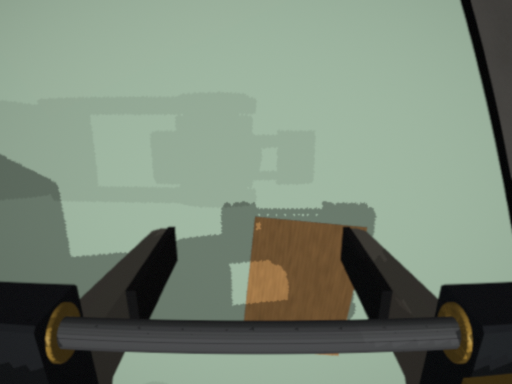

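The top view shows the press with corners near (186,144), (337,167), (321,277) and (166,249). The anvil is near (211,211), the cover near (284,224), the gauge near (258,170) and the jar near (319,181). Next I'll zoom in and measure the press pose.

```bash
cat > h.py <<'E'
from workcell import arm,jaws,viewer,workorder
import numpy as np, cv2
def cam(n,st=None):
    c=viewer.camera_info(n)
    if n=='wrist':
        T=np.eye(4);T[:3,:3]=st['eef_rot'];T[:3,3]=st['tool_pos']
        M=T@c['T_tool_cam']; R=M[:3,:3].T; t=-R@M[:3,3]
    else: R,t=c['R'],c['t']
    return c,R,t
def ray(C,uv):
    c,R,t=C
    d=np.array([(uv[0]-c['cx'])/c['fx'],(uv[1]-c['cy'])/c['fy']]);s=d.copy()
    for _ in range(20): s=d/(1+c['k1']*(s@s))
    return -R.T@t, R.T@np.array([s[0],s[1],1])
def onz(C,uv,z):
    o,d=ray(C,uv); return o+d*(z-o[2])/d[2]
def proj(C,X):
    c,R,t=C; p=R@np.asarray(X,float)+t; s=p[:2]/p[2]; s=s*(1+c['k1']*(s@s))
    return np.array([c['fx']*s[0]+c['cx'],c['fy']*s[1]+c['cy']])
E
python3 - <<'E'
from h import *
im=cv2.imread('pics/a_top.png');C=cam('top')
cv2.imwrite('pics/b_top.png',cv2.resize(im[130:290,155:350],None,fx=4,fy=4,interpolation=cv2.INTER_CUBIC))
im2=cv2.imread('pics/a_scene.png')
cv2.imwrite('pics/b_scene.png',cv2.resize(im2[155:265,175:350],None,fx=4.5,fy=4.5,interpolation=cv2.INTER_CUBIC))
E
```

```text
(no output)
```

View pics/b_top.png

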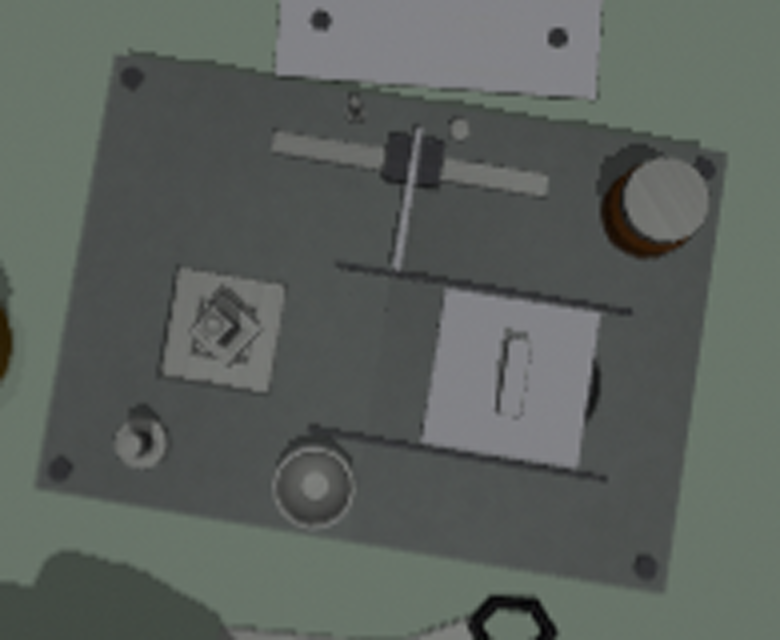

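View pics/b_scene.png

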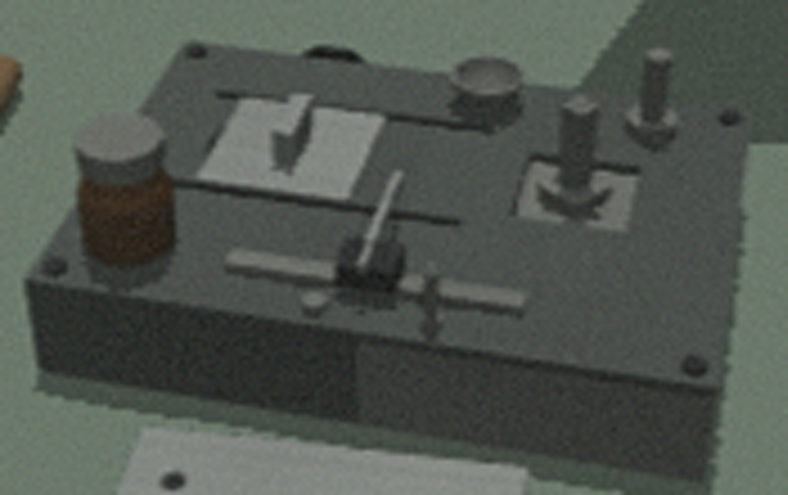

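The pin is on the left (+y) at zoomed (355,105) in the top view. The low screw is on the right at (459,128), and the gauge sits near mid-rail.

```bash
cat >> h.py <<'E'
import os,json
def fitpress(P,Q):
    Q=np.array(Q);P=np.array(P);cp=P.mean(0);cq=Q.mean(0)
    a=P-cp;b=Q-cq
    th=np.arctan2((a[:,0]*b[:,1]-a[:,1]*b[:,0]).sum(),(a*b).sum())
    R=np.array([[np.cos(th),-np.sin(th)],[np.sin(th),np.cos(th)]])
    t=cq-R@cp
    return th,t,np.linalg.norm((P@R.T+t)-Q,axis=1)
if os.path.exists('press.json'):
    _p=json.load(open('press.json'));TH=_p['th'];PT=np.array(_p['t'])
    PR=np.array([[np.cos(TH),-np.sin(TH)],[np.sin(TH),np.cos(TH)]])
    def p2w(x,y,z): return np.r_[PR@[x,y]+PT,z]      # z world
    def w2p(X): return np.r_[PR.T@(np.asarray(X)[:2]-PT),X[2]]
def tool(ang):  # tool pointing down; jaw (y) axis at world angle ang
    y=np.array([np.cos(ang),np.sin(ang),0]);z=np.array([0,0,-1.]);return np.c_[np.cross(y,z),y,z]
E
python3 - <<'E'
from h import *
C=cam('top');f=lambda u,v:(155+u/4-.4,130+v/4-.4)
co=[(117,53),(726,153),(666,592),(37,489)]
W=[onz(C,f(*c),60)[:2] for c in co]
P=[(120,170),(120,-170),(-120,-170),(-120,170)]
th,t,r=fitpress(P,W);print(th,t,r)
json.dump(dict(th=th,t=list(t)),open('press.json','w'))
E
python3 - <<'E'
from h import *
C=cam('top');f=lambda u,v:(155+u/4-.4,130+v/4-.4)
for n,uv,z in [('pin',(355,100),85),('screw',(459,128),66),('gaugefront',(397,268),86),('gaugeback',(419,128),86),('anviltop?',(212,325),117),('tab',(519,340),85.5),('spare',(138,440),110),('dish',(314,487),70),('jar',(666,200),125)]:
    print(n,w2p(onz(C,f(*uv),z)).round(1))
# scene
C=cam('scene');g=lambda u,v:(175+u/4.5-.4,155+v/4.5-.4)
for n,uv,z in [('pinbase',(430,333),60),('screw',(315,305),66),('pintop',(433,265),100),('anvtop',(580,103),117),('gback',(362,262),86),('gfront',(398,175),86)]:
    print(n,w2p(onz(C,g(*uv),z)).round(1))
E
```

```text
-0.1740127077307541 [539.09756531  39.5179649 ] [0.76325293 1.54010463 0.6221829  0.64069154]
pin [110.3  34.4  85. ]
screw [108.  -22.7  66. ]
gaugefront [25.6 -1.8 86. ]
gaugeback [100.7  -1.4  86. ]
anviltop? [-20.2  84.6 117. ]
tab [ -1.3 -70.4  85.5]
spare [-82.8 112.3 110. ]
dish [-94.2  22.9  70. ]
jar [  77.1 -128.8  125. ]
pinbase [112.3  34.8  60. ]
screw [111.9 -21.8  66. ]
pintop [111.1  35.4 100. ]
anvtop [-16.  84. 117.]
gback [99.1 -1.6 86. ]
gfront [24.5 -1.6 86. ]
```

```bash
python3 - <<'E'
from h import *
R=tool(TH-np.pi/2)
arm.movep(p2w(-35,60,210),R)
arm.wait(0.2)
s=arm.state();im=viewer.grab_frame('wrist')
import pickle;pickle.dump((s,im),open('w1.pkl','wb'))
cv2.imwrite('pics/c_w.png',im[:,:,::-1])
print(s['time'],s['tool_pos'],w2p(s['tool_pos']),s['joints'],s['ft_force'])
E
```

```text
2.3167 [514.98254844 105.22038988 209.96669465] [-35.12627534  60.53501026 209.96669465] [1.98651181e-01 2.03464474e-01 1.84944827e+00 6.50560032e-05
 1.08869746e+00 1.94222183e+00] [-0.05116604 -0.50778804  0.00099298]
```

View pics/c_w.png

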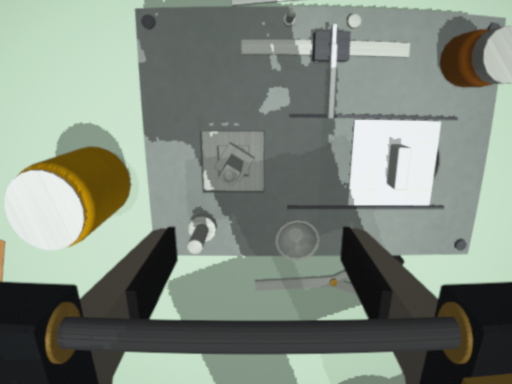

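The wrist view shows the whole deck: the pocket near (233,161), the pin near (290,18), the screw near (354,20) and the gauge near (332,45). I'll zoom in on the pocket and the gauge.

```bash
python3 - <<'E'
from h import *
im=cv2.imread('pics/c_w.png')
cv2.imwrite('pics/d1.png',cv2.resize(im[120:205,190:275],None,fx=7,fy=7,interpolation=cv2.INTER_CUBIC))
cv2.imwrite('pics/d2.png',cv2.resize(im[0:125,230:380],None,fx=4.8,fy=4.8,interpolation=cv2.INTER_CUBIC))
import pickle;s,_=pickle.load(open('w1.pkl','rb'));C=cam('wrist',s)
for x in(10,70): pass
for n,p in dict(pc1=(10,115,60),pc2=(10,55,60),pc3=(-50,55,60),pc4=(-50,115,60),fl=(120,170,60)).items(): print(n,proj(C,p2w(*p)).round(1))
E
```

```text
pc1 [201.2 131.2]
pc2 [264.5 131.1]
pc3 [264.1 192. ]
pc4 [203.9 191.9]
fl [135.4   8. ]
```

View pics/d1.png

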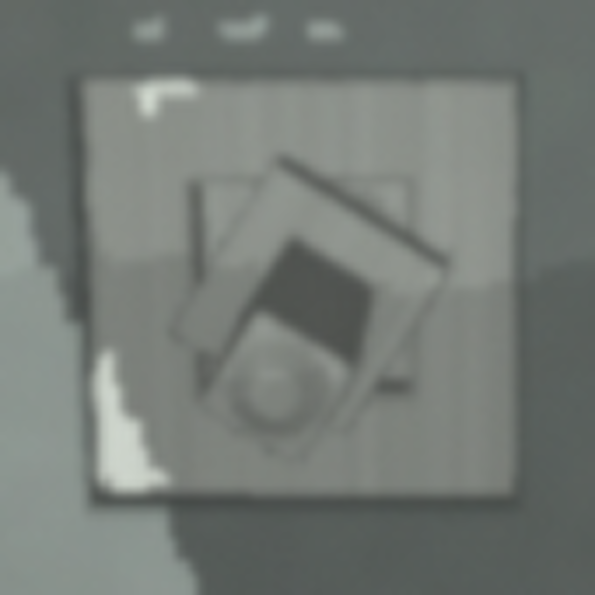

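View pics/d2.png

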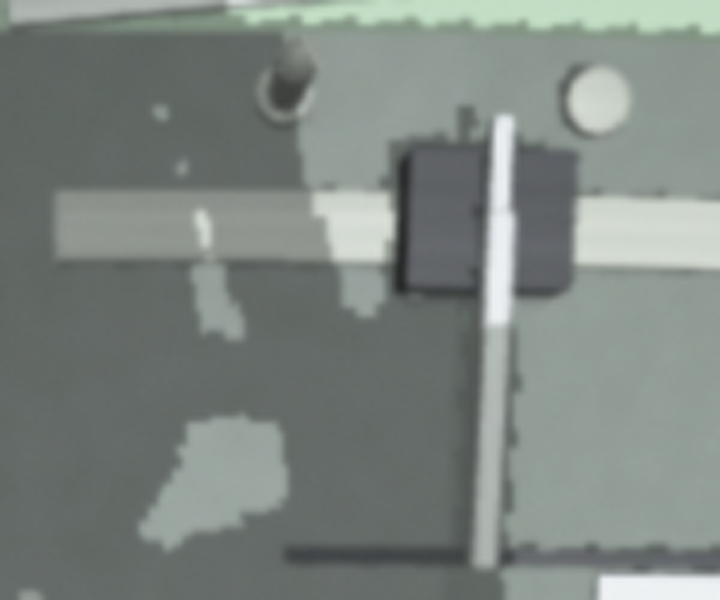

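```bash
python3 - <<'E'
from h import *
import pickle;s,_=pickle.load(open('w1.pkl','rb'));C=cam('wrist',s)
f=lambda u,v:(190+u/7-.43,120+v/7-.43)
W=lambda uv,z:w2p(onz(C,f(*uv),z))[:2]
P=[W(c,60) for c in[(80,80),(518,78),(518,495),(92,497)]];P=np.array(P);print('pocket',P.round(1),P.mean(0))
d=P[1]-P[0];print(np.arctan2(d[0],-d[1]), np.arctan2(*(P[2]-P[3])[[0]],-(P[2]-P[3])[1]))
S=np.array([W(c,54) for c in[(190,178),(412,178),(412,392)]]);print('seat',S.round(1),(S[0]+S[2])/2)
A=np.array([W(c,64) for c in[(280,155),(450,262),(175,335)]]);print('foot',A.round(1),(A[1]+A[2])/2)
e1=A[1]-A[0];e2=A[2]-A[0];print(np.hypot(*e1),np.hypot(*e2),np.arctan2(e1[1],e1[0]),np.arctan2(e2[1],e2[0]))
g=lambda u,v:(230+u/4.8-.4,v/4.8-.4)
G=lambda uv,z:w2p(onz(C,g(*uv),z))[:2].round(1)
print('collar',G((286,93),62),'pintop',G((295,42),100),'screw',G((596,100),66),'tip',G((504,115),86),'front',G((485,567),86))
print('cover',[w2p(onz(C,c,63.5))[:2].round(1) for c in[(356,120),(440,121),(434,206),(350,205)]])
T=np.array([w2p(onz(C,c,85.5))[:2].round(1) for c in[(399,147),(409,147),(405,190),(395,190)]]);print(T)
E
```

```text
pocket [[ 10.2 115.2]
 [ 10.4  55.9]
 [-48.3  55.6]
 [-48.6 116.1]] [-19.07162855  85.67689542]
0.0035382733518364387 0.006287977157255231
seat [[ -4.1 101.4]
 [ -4.1  70.5]
 [-34.7  70.7]] [-19.40664692  86.02589502]
foot [[  0.5  87.9]
 [-14.1  65.1]
 [-24.2 102.9]] [-19.1596196  83.9823322]
27.105665437997448 28.942565867636198 -2.1391309467720534 2.597565273262092
collar [108.7  34. ] pintop [108.9  35.9] screw [107.8 -22.2] tip [101.   -1.2] front [24.7 -1.6]
cover [array([ 21.3, -30.4]), array([  21.9, -112.3]), array([ -63.7, -118.7]), array([-62.4, -31. ])]
[[ -0.3 -65. ]
 [ -0.2 -74.3]
 [-40.3 -75.5]
 [-40.4 -65.9]]
```

The seat is at about (-19.3, 85.9) in the press frame and the anvil foot at (-19.2, 84.0), twisted about 1.015 rad (or -0.556). I'll grip the stem, lift slightly, then align.

```bash
python3 - <<'E'
from h import *
a0=-np.pi/2-0.556
jaws.grip(44,15)
arm.movep(p2w(-19.2,84.0,135),tool(TH+a0))
arm.move_linear(p2w(-19.2,84.0,78),rate=120)
arm.wait(0.1);s=arm.state();f0=s['ft_force'];print(s['time'],w2p(s['tool_pos']),f0)
jaws.grip(8,15);arm.wait(0.1)
s=arm.state();print(s['time'],s['width'],w2p(s['tool_pos']),s['ft_force'],s['wrist_torque'])
p=s['tool_pos'];print('tool a',np.arctan2(s['eef_rot'][1,1],s['eef_rot'][0,1])-TH)
arm.move_linear(p2w(-19.2,84.0,80),rate=40);arm.wait(.1)
s=arm.state();print(s['time'],w2p(s['tool_pos']),s['ft_force'])
E
```

```text
4.5417 [-18.46563268  84.26296331  79.03468256] [ 0.24398919 -0.48992888  0.5047024 ]
5.2 14.056388383509216 [-19.08895554  84.03582031  78.16153689] [-1.20309806  0.03832576  2.06203421] [-0.01153504  0.23108268  0.03021439]
tool a -2.126734715751452
5.55 [-19.34683026  83.94997513  79.84803855] [-0.61594296 -0.10743525 -1.41309319]
```

```bash
python3 - <<'E'
from h import *
R=tool(TH-np.pi/2)
arm.move_linear(p2w(-19.3,85.8,80),R,rate=8);arm.wait(.1)
s=arm.state();print(s['time'],w2p(s['tool_pos']),s['ft_force'],np.arctan2(s['eef_rot'][1,1],s['eef_rot'][0,1])-TH)
arm.move_linear(p2w(-19.3,85.8,77.3),rate=20);arm.wait(.1)
s=arm.state();print(s['time'],w2p(s['tool_pos']),s['ft_force'],s['wrist_torque'],s['width'])
im=viewer.grab_frame('wrist');cv2.imwrite('pics/e.png',im[:,:,::-1])
E
```

```text
6.3583 [-19.35031551  85.76271082  79.94381979] [ 0.53506855  0.48754082 -1.8459678 ] -1.5724439488595172
6.7417 [-19.34617729  85.77187772  77.23782324] [ 0.33890798  0.08818085 -2.08526707] [ 0.05079349  0.2464505  -0.01839626] 13.906005251264933
```

View pics/e.png

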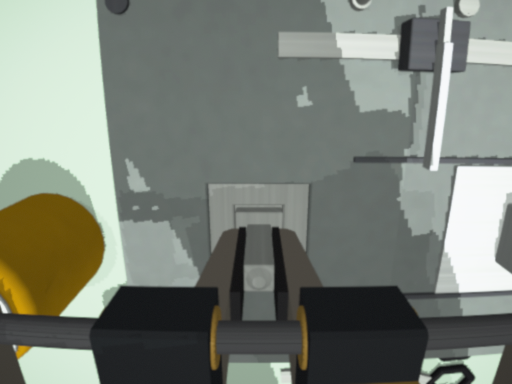

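The grip holds and the foot sits inside the seat outline (seat edge at row ~207). There's no contact force yet, so I'll lower in small steps.

```bash
python3 - <<'E'
from h import *
z=77.3
while z>66:
    z-=0.8
    arm.move_linear(p2w(-19.3,85.8,z),rate=30)
    s=arm.state();print(round(s['time'],2),w2p(s['tool_pos']).round(2),s['ft_force'].round(2),s['wrist_torque'].round(3))
    if s['ft_force'][2]>6: break
E
```

```text
7.04 [-19.34  85.77  76.46] [ 0.89  0.31 -1.7 ] [-0.004  0.192  0.011]
7.29 [-19.35  85.79  75.65] [-0.35 -0.31 -1.87] [ 0.043  0.192 -0.013]
7.54 [-19.32  85.81  74.86] [ 0.58  0.28 -1.49] [0.017 0.159 0.078]
7.79 [-19.33  85.78  74.06] [-0.4  -0.3  -1.31] [ 0.004  0.158 -0.032]
8.04 [-19.36  85.76  73.23] [ 0.83 -0.51 -1.24] [-0.001  0.205 -0.036]
8.29 [-19.35  85.77  72.43] [ 0.37 -0.29 -1.03] [ 0.035  0.155 -0.04 ]
8.54 [-19.35  85.76  71.64] [ 0.22  0.19 -0.58] [-0.016  0.14  -0.017]
8.79 [-19.35  85.8   70.84] [-0.42 -0.27 -0.89] [-0.03   0.141 -0.001]
9.04 [-19.36  85.77  70.01] [ 0.36 -0.11 -1.14] [-0.006  0.165 -0.019]
9.29 [-19.34  85.78  69.24] [ 0.13  0.74 -1.  ] [0.021 0.121 0.059]
9.54 [-19.37  85.79  68.43] [-0.11 -0.01 -2.34] [0.002 0.14  0.022]
9.79 [-19.16  85.87  68.1 ] [-1.1  -0.26  5.54] [-0.085  0.487 -0.044]
10.04 [-18.95  85.85  67.9 ] [-3.93 -1.26 12.2 ] [-0.3    0.806 -0.024]
```

The foot dropped 10 mm and met the floor at 68.1. I'll release, look, then go to the cover tab.

```bash
python3 - <<'E'
from h import *
arm.move_linear(p2w(-19.3,85.8,68.3),rate=20)
jaws.grip(40,20)
arm.move_linear(p2w(-19.3,85.8,120),rate=150)
arm.movep(p2w(-19.6,-20,150),tool(TH-np.pi/2)); arm.wait(.1)
s=arm.state();im=viewer.grab_frame('wrist');cv2.imwrite('pics/f.png',im[:,:,::-1])
import pickle;pickle.dump(s,open('w2.pkl','wb'))
print(s['time'],w2p(s['tool_pos']),s['width'])
E
```

```text
11.9583 [-19.97532706 -19.49794289 149.09960398] 39.97026623190589
```

View pics/f.png

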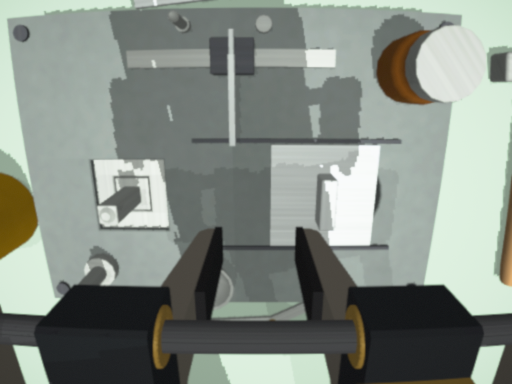

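The anvil is standing upright and square in its seat outline (113–151, 176–212). The tab is near (325,200). Next I'll grip the tab and slide the cover.

```bash
python3 - <<'E'
from h import *
R=tool(TH-np.pi/2)
arm.movep(p2w(-19.6,-70,110),R)
arm.move_linear(p2w(-19.6,-70,70),rate=100)
jaws.grip(6,20)
s=arm.state();print(s['time'],s['width'],w2p(s['tool_pos']),s['ft_force'])
arm.move_linear(p2w(-19.6,-10,70),rate=60)
s=arm.state();print(s['time'],s['width'],w2p(s['tool_pos']),PR.T@s['ft_force'][:2])
y=-10
while y<4:
    y+=1.5
    arm.move_linear(p2w(-19.6,y,70),rate=30);s=arm.state()
    f=PR.T@s['ft_force'][:2];print(y,w2p(s['tool_pos']).round(2),f.round(1))
    if f[1]<-9: break
E
```

```text
13.4583 11.78854503855993 [-19.3339614  -70.06280766  70.34029047] [-1.17803681 -0.15301702  5.33976754]
14.6083 11.424533988393588 [-19.23918176  -9.6442502   70.34299663] [-0.69286163  1.30928046]
-8.5 [-19.25  -8.39  70.35] [-1.1 -0.3]
-7.0 [-19.28  -6.96  70.32] [ 0.2 -0.7]
-5.5 [-19.25  -5.47  70.33] [-1.3 -0.4]
-4.0 [-19.22  -3.99  70.35] [ 0.3 -0.5]
-2.5 [-19.24  -2.49  70.34] [ 0.4 -0.5]
-1.0 [-19.2   -1.    70.35] [-0.6 -1.2]
0.5 [-19.25   0.5   70.34] [-0.7 -0.6]
2.0 [-19.26   1.12  70.32] [ 0.4 -6.8]
3.5 [-19.26   1.27  70.34] [  0.8 -14.8]
```

```bash
python3 - <<'E'
from h import *
R=tool(TH-np.pi/2)
arm.move_linear(p2w(-19.6,0.8,70.3),rate=30)
jaws.grip(30,20)
arm.move_linear(p2w(-19.6,0.8,112),rate=150)
arm.movep(p2w(-50,-65,150),R); arm.wait(.15)
s=arm.state();im=viewer.grab_frame('wrist');cv2.imwrite('pics/g.png',im[:,:,::-1])
import pickle;pickle.dump(s,open('w3.pkl','wb'))
print(s['time'],w2p(s['tool_pos']),s['width'],s['joints'][5],s['ft_force'])
E
```

```text
18.5667 [-50.07712917 -64.52922477 149.09695858] 29.944316354255356 1.708989424065242 [ 0.07311313 -0.40222254 -0.69346981]
```

View pics/g.png

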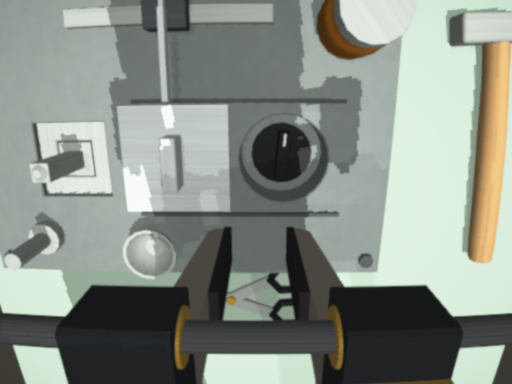

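The cover is fully open and the well is visible at (284,156), with a dark fin inside. I'll enhance that part.

```bash
python3 - <<'E'
from h import *
im=cv2.imread('pics/g.png')[105:205,230:335]
im=np.clip((im/255.)**.5*255,0,255).astype(np.uint8)
cv2.imwrite('pics/g2.png',cv2.resize(im,None,fx=6,fy=6,interpolation=cv2.INTER_CUBIC))
E
```

```text
(no output)
```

View pics/g2.png

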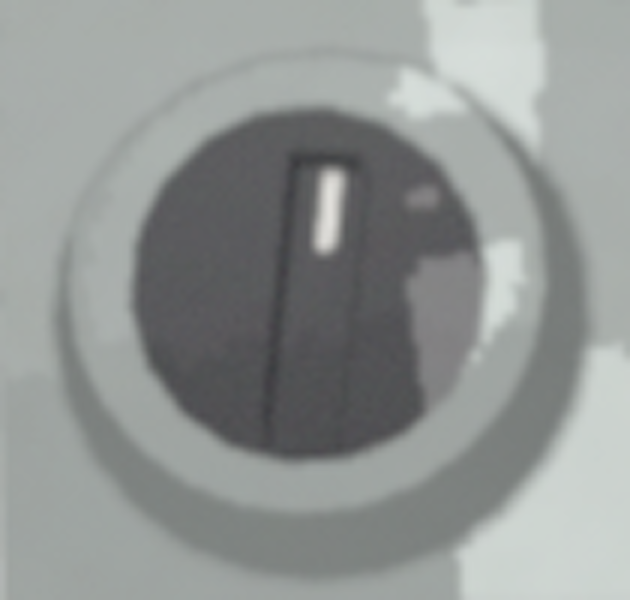

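```bash
python3 - <<'E'
from h import *
import pickle;s=pickle.load(open('w3.pkl','rb'));C=cam('wrist',s)
f=lambda u,v:(230+u/6-.42,105+v/6-.42)
A=[w2p(onz(C,f(*c),50))[:2] for c in[(292,160),(362,165),(340,440),(268,445),(332,170),(322,250)]];A=np.array(A);print(A.round(1),A[:4].mean(0))
d=A[0]-A[3];d2=A[1]-A[2];d3=A[4]-A[5];print([np.arctan2(e[1],e[0]) for e in(d,d2,d3)])
# well rim ellipse at z=60
E=[w2p(onz(C,f(*c),60))[:2] for c in[(65,290),(585,300),(325,50),(320,578)]];print(np.round(E,1))
for a in (0,1.45): print(arm.inverse_kinematics(p2w(-19.3,-84.3,42),tool(TH-np.pi/2+a)))
E
```

```text
[[  0.4 -80.1]
 [ -0.2 -89.4]
 [-37.8 -87.3]
 [-38.6 -77.4]
 [ -0.9 -85.4]
 [-11.6 -84.3]] [-19.03233092 -83.58145499]
[np.float64(-0.06838061535329283), np.float64(-0.0549721241493264), np.float64(-0.10424723506193337)]
[[ -15.3  -50.3]
 [ -16.4 -118.1]
 [  15.4  -83.5]
 [ -54.5  -84.2]]
[-8.22532086e-02  4.14345016e-01  2.01594937e+00 -4.44089210e-16
  7.11298268e-01  1.66255583e+00]
[-8.22532086e-02  4.14345016e-01  2.01594937e+00 -4.44089210e-16
  7.11298268e-01  2.12555826e-01]
```

```bash
python3 - <<'E'
from h import *
a=-np.pi/2-0.06
K=lambda z:p2w(-19.2,-84.1,z)
jaws.grip(24,20)
arm.movep(K(100),tool(TH+a))
arm.move_linear(K(70),rate=100);arm.wait(.1)
arm.move_linear(K(42),rate=60)
s=arm.state();print(s['time'],w2p(s['tool_pos']),s['ft_force'])
jaws.grip(5,20);arm.wait(.1)
s=arm.state();print(s['time'],s['width'],w2p(s['tool_pos']),s['ft_force'],s['wrist_torque'])
for k in range(1,5):
    arm.move_linear(K(42),tool(TH+a+0.35*k))
    s=arm.state();print(round(s['time'],2),s['width'].round(2),w2p(s['tool_pos']).round(2),s['ft_force'].round(1),s['wrist_torque'].round(2))
arm.wait(.1)
s=arm.state();im=viewer.grab_frame('wrist');cv2.imwrite('pics/i.png',im[:,:,::-1])
im=viewer.grab_frame('top');cv2.imwrite('pics/i_top.png',cv2.resize(im[130:290,155:350,::-1],None,fx=4,fy=4,interpolation=cv2.INTER_CUBIC))
import pickle;pickle.dump(s,open('w4.pkl','wb'))
E
```

```text
20.4417 [-19.41651616 -84.13410755  41.64046891] [ 0.28258662 -0.94009983  0.19747359]
20.9 9.984497332840482 [-18.94482951 -84.02943953  42.25560953] [0.85676082 0.7706732  1.5410995 ] [0.08945047 0.14164086 0.01660891]Traceback (most recent call last):
  File "<stdin>", line 13, in <module>
AttributeError: 'float' object has no attribute 'round'
```

The fin is gripped at 9.98 mm. The first turn step ran, then my print statement failed. Continuing.

```bash
python3 - <<'E'
from h import *
a=-np.pi/2-0.06
K=lambda z:p2w(-19.2,-84.1,z)
s=arm.state();print(s['time'],s['wrist_torque'],np.arctan2(s['eef_rot'][1,1],s['eef_rot'][0,1])-TH-a)
for k in range(2,5):
    arm.move_linear(K(42),tool(TH+a+0.35*k))
    s=arm.state();print(round(s['time'],2),round(s['width'],2),w2p(s['tool_pos']).round(2),s['ft_force'].round(1),s['wrist_torque'].round(2))
arm.wait(.1)
s=arm.state();im=viewer.grab_frame('wrist');cv2.imwrite('pics/i.png',im[:,:,::-1])
im=viewer.grab_frame('top');cv2.imwrite('pics/i_top.png',cv2.resize(im[130:290,155:350,::-1],None,fx=4,fy=4,interpolation=cv2.INTER_CUBIC))
import pickle;pickle.dump(s,open('w4.pkl','wb'))
print(s['time'],np.arctan2(s['eef_rot'][1,1],s['eef_rot'][0,1])-TH-a)
E
```

```text
21.4 [0.9120456  0.03917714 0.04434819] 0.34685888777634233
21.9 9.68 [-19.14 -83.43  42.24] [0.1 7.7 4.6] [1.45 0.07 0.01]
22.4 9.53 [-19.42 -83.21  42.21] [-0.2 10.9  5.8] [1.75 0.22 0.03]
22.9 9.69 [-19.78 -83.07  42.2 ] [-1.6 10.   7.1] [1.92 0.39 0.08]
23.0 1.3970990781584578
```

View pics/i.png

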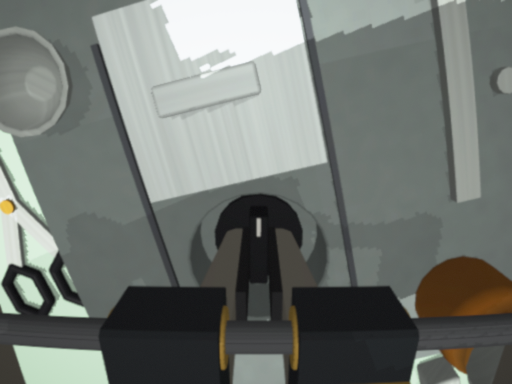

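View pics/i_top.png

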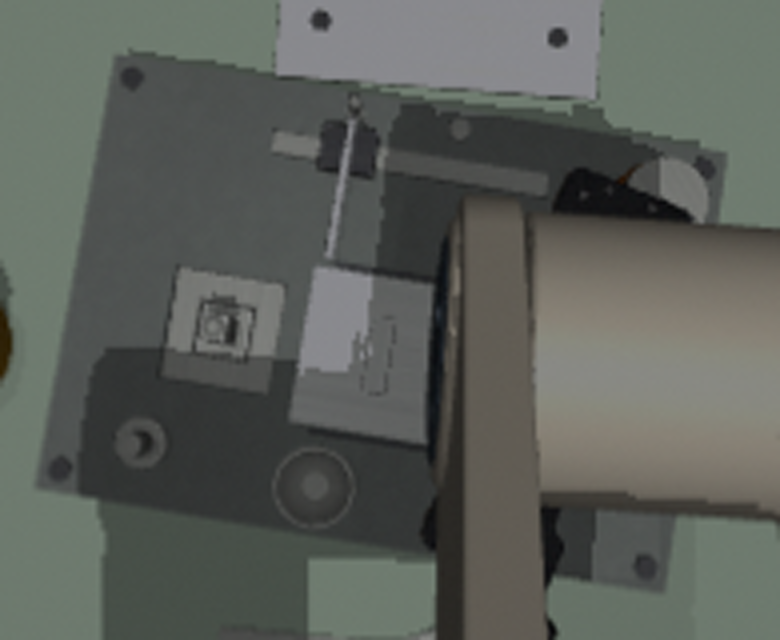

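```bash
python3 - <<'E'
from h import *
viewer_im=viewer.grab_frame('scene');t=viewer.grab_frame('top')
cv2.imwrite('pics/j_scene.png',cv2.resize(viewer_im[190:245,230:310,::-1],None,fx=9,fy=9,interpolation=cv2.INTER_CUBIC))
cv2.imwrite('pics/j_top.png',cv2.resize(t[145:200,225:275,::-1],None,fx=10,fy=10,interpolation=cv2.INTER_CUBIC))
print(arm.state()['time'])
E
```

```text
23.2
```

View pics/j_scene.png

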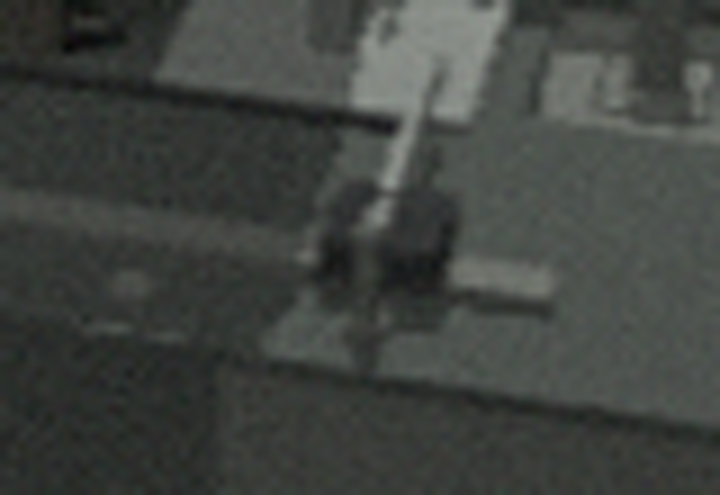

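View pics/j_top.png

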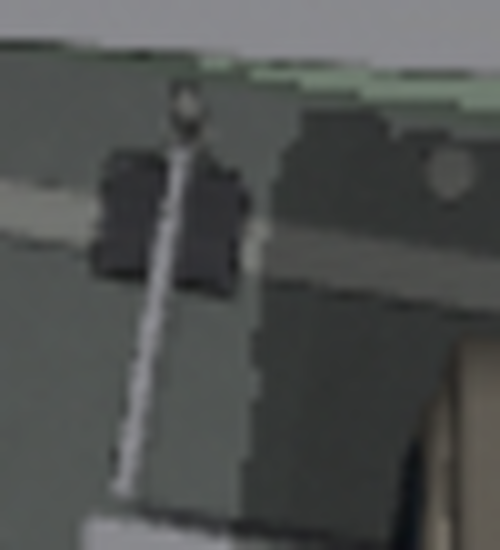

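```bash
python3 - <<'E'
from h import *
C=cam('top');f=lambda u,v:(225+u/10-.45,145+v/10-.45)
for n,uv,z in[('tip',(182,150),86),('front',(123,490),86),('pintip',(185,88),100),('collar',(188,122),62),('screw',(451,170),66)]: print(n,w2p(onz(C,f(*uv),z))[:2].round(2))
C=cam('scene');f=lambda u,v:(230+u/9-.45,190+v/9-.45)
for n,uv,z in[('tip',(370,225),86),('front',(440,65),86),('pintip',(368,255),100),('collar',(363,360),62)]: print(n,w2p(onz(C,f(*uv),z))[:2].round(2))
E
```

```text
tip [99.42 33.86]
front [26.24 34.3 ]
pintip [109.78  34.63]
collar [110.28  34.86]
screw [108.19 -23.34]
tip [97.16 32.2 ]
front [29.15 35.39]
pintip [125.57  37.76]
collar [117.83  35.35]
```

The top view puts the pointer tip at y≈34.0 and the pin at ≈34.7. I'll add about 0.02 rad, release, and check closely with the wrist camera.

```bash
python3 - <<'E'
from h import *
R=tool(TH-np.pi/2-0.06+1.4+0.022)
arm.move_linear(p2w(-19.8,-83.0,42),R)
s=arm.state();print(s['time'],w2p(s['tool_pos']),s['ft_force'].round(1),s['wrist_torque'].round(2))
jaws.grip(23)
arm.move_linear(p2w(-19.6,-83.6,110),rate=150)
R=tool(TH-np.pi/2)
arm.movep(p2w(25,30,150),R);arm.wait(.15)
s=arm.state();im=viewer.grab_frame('wrist');cv2.imwrite('pics/k.png',im[:,:,::-1])
import pickle;pickle.dump(s,open('w5.pkl','wb'));print(s['time'],w2p(s['tool_pos']))
E
```

```text
23.45 [-19.80963496 -82.91210859  42.21809349] [-0.4  4.2  5.8] [0.66 0.22 0.06]
25.9833 [ 24.81549003  29.6703881  149.72144787]
```

View pics/k.png

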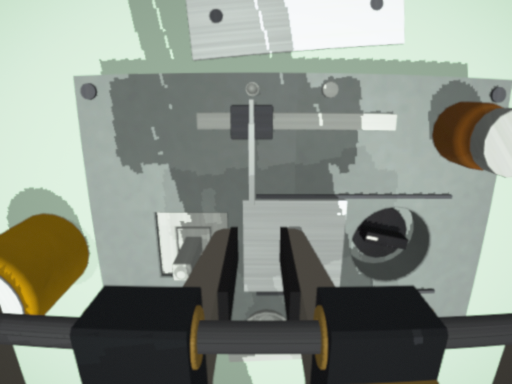

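```bash
python3 - <<'E'
from h import *
im=cv2.imread('pics/k.png');cv2.imwrite('pics/k2.png',cv2.resize(im[75:205,225:280],None,fx=9,fy=4.5,interpolation=cv2.INTER_CUBIC))
E
```

```text
(no output)
```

View pics/k2.png

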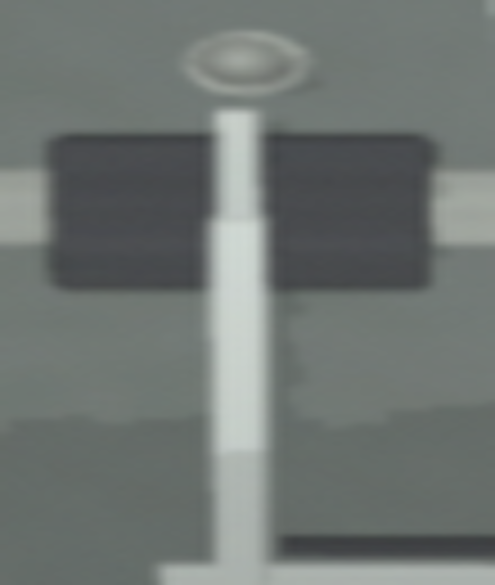

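```bash
python3 - <<'E'
from h import *
import pickle;s=pickle.load(open('w5.pkl','rb'));C=cam('wrist',s)
f=lambda u,v:(225+u/9-.45,75+v/4.5-.39)
for n,uv,z in[('tip',(236,112),86),('mid',(238.5,230),86),('front',(241,560),86),('pintip',(239,59),100),('collar',(246,64),62),('block',(242,212),80)]: print(n,w2p(onz(C,f(*uv),z))[:2].round(2))
E
```

```text
tip [100.66  35.02]
mid [83.06 34.92]
front [30.11 35.  ]
pintip [108.17  34.47]
collar [107.92  34.68]
block [85.29 34.76]
```

The pointer is at y≈34.97 and the pin at 34.47–34.68, so they agree to about 0.4 mm. I'll retreat and take a last look at everything.

```bash
python3 - <<'E'
from h import *
arm.move_linear(p2w(25,30,200),rate=150)
arm.movep(p2w(-60,50,240),tool(TH-np.pi/2));arm.wait(.2)
s=arm.state();im=viewer.grab_frame('wrist');cv2.imwrite('pics/m.png',im[:,:,::-1])
im=viewer.grab_frame('scene');cv2.imwrite('pics/m_s.png',cv2.resize(im[155:265,175:350,::-1],None,fx=4.5,fy=4.5,interpolation=cv2.INTER_CUBIC))
print(s['time'],s['ft_force'])
E
```

```text
27.1833 [-0.76208013  0.62826647 -0.55016879]
```

View pics/m.png

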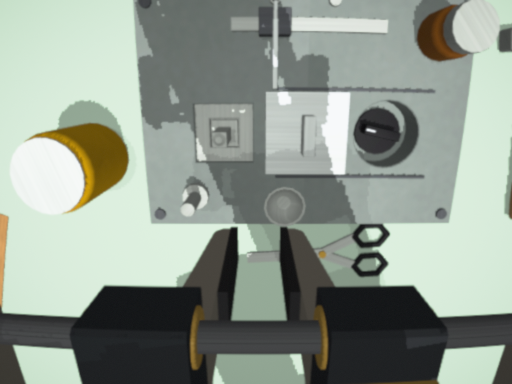

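View pics/m_s.png

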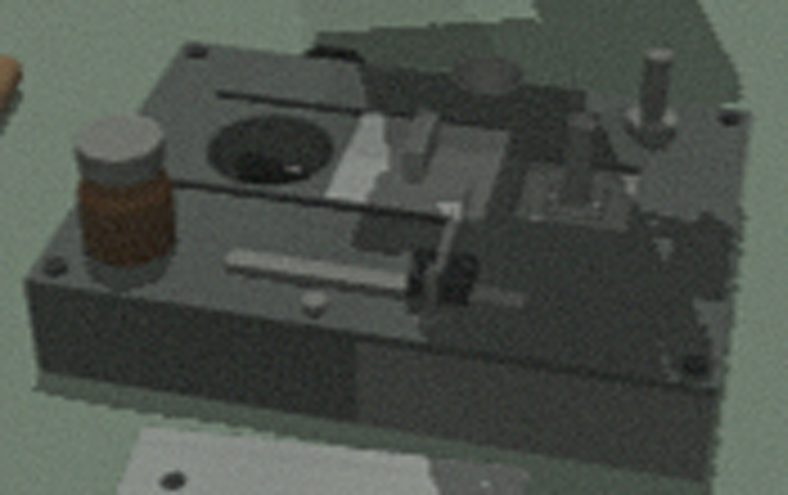

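The anvil is square in its seat at (224,133). The cover is open, the gauge is at the pin, and the spare, dish, jar, tin and shears haven't moved. Handing in.

```bash
python3 - <<'E'
from h import *
workorder.hand_in();print(arm.state()['time'])
E
```

```text
the job is handed in; nothing more can be done
the job is handed in; nothing more can be done
```

The riveting base is set up and handed in at about 27 s of the 61 s allowed. I did the anvil first, then the cover, then the knob.

- **Anvil:** I gripped the stem, raised it about 2 mm, turned it 0.556 rad and lowered it. The foot dropped 10 mm and met the seat floor at about 12 N. Later pictures show it upright and square in the seat.
- **Cover:** I slid it by its tab to its stop, where the push force rose to about 15 N. The well is fully open.
- **Knob and gauge:** I turned the knob about 1.42 rad counterclockwise, to the tall pin on the left rather than the low screw. The last close wrist picture puts the pointer at y ≈ 35.0 mm and the pin at 34.5–34.7 mm, so it is within about 0.5 mm.
- **Check that disagreed slightly:** Before the last 0.02 rad of turn, the top camera read the pointer at about 34.0 mm and the pin at 34.7 mm. That would put the pointer about 0.2 mm short of the pin now, while the wrist camera puts it about 0.4 mm past. The difference is within calibration error. The scene camera was too coarse to settle it.
- **Other objects:** In the last pictures the spare anvil, dish, jar, tin and shears looked undisturbed. The hammer and template were only partly in view there, but the arm never went near them.

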